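# Seat the reference probe in the dry-block heater

### The job

Take the reference probe out of its stand and seat it in whichever of the dry-block heater's two ringed probe wells lets it go in to its full depth: push it past the sprung grip until it is felt to bottom, when the top of the metal block must lie within the red band on the stem. If it bottoms with the whole band still standing clear above the block, that well holds the long spacer, so draw the probe out and use the other well. Press it firmly home, with some 10 to 15 N and never over 25 N, leave it standing there upright, and do not disturb the bottle, the beaker or the logbook.

Things in the scene. Friction and masses are not known exactly. Their poses are not given: they have to be found in the camera images.
- probe_handle (a point): reference probe, 160 mm long, 0.1 to 0.16 kg, hanging upright in its stand, tip down. The point is on its axis at the middle of the dark round handle (24 mm diameter), 118 mm above the tip. The handle runs from 89 to 148 mm above the tip, then a 27 mm wide head to 160 mm; under it a black finger guard, 34 mm diameter, 85 to 89 mm above the tip; under that the 8 mm steel stem. z: up along the probe
- probe_mark (a point): the point on the probe's axis at the middle of the red band (6 mm tall) round the stem: 60 mm above the tip, 58 mm below probe_handle. Home in the full-depth well, the block's top face cuts this band
- probe_tip (a point): the probe's tip, on its axis: a cone that widens from 3.6 mm to the stem's 8 mm over the last 7 mm
- stand_rim (a point): probe stand, fixed: grey round foot of 88 mm diameter, white upright tube of 32 mm outer and 13 mm inner diameter. The point is the centre of the tube's upper rim, 110 mm above the bench. The probe's guard rests on this rim; its stem hangs loosely inside, tip 25 mm above the bench
- dry_block: dry-block heater, fixed: off-white case 160 x 144 x 76 mm, teal front panel facing its -x, origin on the bench under its middle, z up. The top face of its aluminium block is 95 mm above the bench. Four holes in a row along y: the inner two, with dark rings round them, are the probe wells; the wider outer two are for tubes. At each probe well's rigid bottom lies a loose brass spacer, out of sight
- well_left (a point): centre of the mouth, in the block's top face, of the left probe well (seen from the front, +y of the heater): an upright blind round hole of 9.2 mm diameter. 14 mm below the mouth a sprung ball grip narrows it: with 15 to 20 mm of the probe in, it meets a false stop and needs some 5 to 10 N to pass, then slides with 2 to 6 N of drag
- well_right (a point): the same for the right probe well, 40 mm away. One of the two wells (not known which) has the short spacer: the probe bottoms there with its tip 58 to 62 mm (not known exactly) below the block's top face, so that the face cuts the red band. The other has the long spacer: the probe bottoms 18 mm sooner, the band well clear above the face
- bottle: media bottle with a blue cap, 69 mm diameter, 128 mm tall, origin at its underside; leave alone
- beaker: glass beaker with blue water, 75 mm diameter, 88 mm tall, origin at its underside; leave alone
- logbook: dark blue hard-cover logbook lying flat, 105 x 150 x 16 mm, origin at its underside; leave alone

How it is judged:
On the way, in this order (a step that is already met when the one before it is completed fails the run):
1. the probe is drawn clear out of its stand (height (world z) of probe_tip above 0.112 m), for 0.1 s.
2. the probe is pressed onto the bottom of the full-depth well (more than 4 N on the bottom), the block's top face within the red band (3.5 mm either side of its middle) (contact force between well_floor_c0 and anything else above 4 N and z of probe_mark in the frame of dry_block between 0.0915 and 0.0985 m and (horizontal distance between probe_mark and well_left below 0.003 m or horizontal distance between probe_mark and well_right below 0.003 m)), for 0.1 s.
At the end, for the whole second after the job is handed in: The probe stands upright (within 4 degrees), at rest, in one of the two ringed wells with the middle of its red band level with the block's top face within 3.5 mm (z of probe_mark in the frame of dry_block between 0.0915 and 0.0985 m and (horizontal distance between probe_mark and well_left below 0.003 m or horizontal distance between probe_mark and well_right below 0.003 m) and angle between probe_handle's own z axis and vertical below 0.07 rad and linear speed of probe below 0.02 m/s); the robot touches nothing.
It fails at once if the probe presses on the bottom of a well with more than 25 N (contact force between well_floor_c0 and anything else above 25 N).
It fails at once if the probe presses on the rest of the heater with more than 25 N (contact force between probe and dry_block above 25 N).
It fails at once if the bottle, the beaker or the logbook is moved by more than 15 mm (distance of any of bottle, beaker, logbook from where it was at the start of the episode above 0.015 m).
It also fails if it takes over 58 s, if anything falls off the work surface, if the arm or the gripper's body presses on something with over 40 N, if the wrist force passes 120 N, or if a joint passes its speed limit or range.

### The arm

A 6-joint arm with a two-finger parallel gripper is mounted at the origin on a cart in front of the work surface, level with it; the furniture and walls round the work are solid. World frame = base frame: x ahead of the robot, y to its left, z up, the work surface at z = 0. Lengths are in m, angles in rad, forces in N, time in s.
With the tool pointing down it reaches from about 0.35 to 0.775 m from the base axis. Payload 5.5 kg.
Tool frame: the origin (TCP) lies at the very end of the fingers, on their centre line; the grasp point (between the pads) lies env.pinch_z behind it (env.pinch_z is the distance from the TCP to the grasp point, in m); z points along the fingers, y is the line along which they close (so a half turn about z gives the same grasp; the last joint's range is limited). The gripper opens to 85 mm and grips with 20 to 120 N. Pads are 22 mm wide; open, the fingers measure 114 mm over their backs; the gripper's body (76 mm by 85 mm) begins 54 mm behind the grasp point. The pads swing forward as they close: fully open they stand 13 mm farther back than shut.
Start: joints at [1.207, 0.313, 0.046, 1.304, 0, 1.431], TCP at [0.128, 0.561, 0.231] pointing down, gripper open.
Joint ranges: [-2.76, 2.76], [-0.86, 1.69], [-1.03, 1.26], [-2.2, 2.34], [-1.47, 1.5], [-3.14, 3.14]. Speed limits (rad/s): [2.57, 2.57, 3.14, 3.14, 3.14, 3.14].

### API

Orientations are given as a unit quaternion [w, x, y, z].
In Python, from workcell import env, eyes gives the robot as it stands.
- The arm moves only by the shell command python3 -m jog 'ROWS' [FORCE]. ROWS is JSON, one flat list of numbers, 7 for each row, row after row: the shift along the world's x, y, z as a fraction of full scale, then the turn, a rotation vector about the world's x, y, z as a fraction of full scale, then the opening, from -1 (shut) to 1 (fully open), so that 0 is half open. A call has 1 to 12 rows; each row is the pose to reach, as a shift and turn from the pose commanded when the call began, turning the shorter way round; what a row does not reach only later rows make up. Full scale, the value 1, is 20 cm for a shift and pi rad for a turn. A row lasts 1/12 s, in which the tool goes at most 41.7 mm and 7.16 degrees, less where a joint would pass 70% of its speed; a pose out of reach is approached as far as the arm can. A call with a number of a shift or a turn outside -1 to 1 is refused whole. A call with a gripper value outside its range is refused whole. The fingers move at their own pace and stop on an object; FORCE is the grip in N (left out, the last holds). Time passes only in rows, so rows that repeat a pose let the fingers close. It gives the time, the measured TCP pose, the force, the opening and the grip force at its end, in the units of the state.
- env.get_state(): the state, without advancing time (a new reading comes with each control period).
- eyes.read_camera(name): name is "scene" or "top" or "wrist"; returns (picture, depth): 400x640x3 uint8, red, green, blue; 400x640 float32, m along the optical axis (not along the pixel's ray), 0 where there is no reading.
- eyes.calibration(name): a dict with "fx", "fy", "cx", "cy" (pixels), "k1" (the pictures are not rectified: a ray, as slopes to the right and down, at radius r is drawn at 1 + k1 r^2 times it, then the intrinsics apply), "R" (3x3) and "t" (3): a world point X has camera coordinates R X + t; the wrist camera has in their place "tool_from_camera" (4x4, takes a point from camera to tool coordinates, whose origin is the TCP and whose axes are the flange's). Camera axes: x right, y down, z forward; pixel columns grow to the right and rows downward; lengths in m; the calibration is good to about 2 mm. A picture is of the moment at which its call begins: read the wrist's pose just before it. calibration takes no time and is no camera call.
- env.hand_in(): hands the job in; it is judged then, once.
The state is a dict: "clock": time; "joint_pos": joint angles; "qvel": joint speeds; "tau": joint torques, N m; "tcp_pos": TCP position; "orientation": TCP orientation; "wrist_force": force on the tool from outside, world axes, zero at the start; "ft_torque": the same for the moment, N m; "finger_gap": finger opening in m; "grip_force": force on a finger pad.
Only numpy, scipy, OpenCV 4.12 (cv2) and the standard library are available. Lean on these libraries where they do the work, as an engineer would, in place of code of your own. Each camera call takes 0.05 s, during which the arm holds its last target. There are 200 camera calls.

## Working session

There is one attempt and no reset: what is moved stays moved. The work goes in short steps, Python scripts to look and compute and a shell command to move; the robot and the scene stay as the last step left them, time stands still between calls to the robot, and variables do not carry over. Pictures are saved under pics/ and viewed, at most 10 in all, crops included, and the job is handed in when it is done.

```bash
ls; mkdir -p pics; python3 - <<'E'
from workcell import env, eyes
import cv2,numpy as np
print(env.get_state(),env.pinch_z)
for n in("scene","top"):
    p,d=eyes.read_camera(n); cv2.imwrite(f"pics/{n}0.png",p[:,:,::-1]); np.savez(f"{n}0.npz",p=p,d=d); print(n,eyes.calibration(n))
print(eyes.calibration("wrist"))
E
```

```text
pics
{'clock': 0.0, 'joint_pos': array([ 1.20739542e+00,  3.13999049e-01,  4.49928476e-02,  1.30356575e+00,
       -1.82775983e-05,  1.43121453e+00]), 'qvel': array([-4.53219659e-04, -4.57181140e-05, -1.99621058e-03, -2.72679021e-03,
       -4.81818260e-05, -7.11412360e-04]), 'tau': array([-5.07742407e-04, -4.80627036e+01,  2.98532599e+01,  1.92751276e-02,
       -3.69056179e-04,  4.68799101e-06]), 'tcp_pos': array([0.12745286, 0.56019414, 0.23041528]), 'orientation': array([-2.12079360e-04,  1.11676060e-01,  9.93744268e-01, -8.62157083e-04]), 'wrist_force': array([ 0.09194689,  1.14730225, -0.30484843]), 'ft_torque': array([ 0.03989331, -0.0397678 ,  0.01173278]), 'grip_force': 0.0, 'finger_gap': 0.08580436942541729} 0.0187
scene {'fx': 369.0858574577253, 'fy': 369.0858574577253, 'cx': 320.52403042235403, 'cy': 193.41038104334498, 'k1': -0.0043853303679271625, 'R': array([[-0.62542859, -0.78027721,  0.0025585 ],
       [-0.48624292,  0.38717776, -0.78336531],
       [ 0.61025151, -0.49118311, -0.62155631]]), 't': array([0.11348397, 0.44220131, 0.53322003])}
top {'fx': 464.93705588673856, 'fy': 464.93705588673856, 'cx': 315.16361305189906, 'cy': 202.75368520382716, 'k1': -0.13778617343259156, 'R': array([[-0.00215048, -0.99986194, -0.01647643],
       [-0.99451326,  0.00386165, -0.1045393 ],
       [ 0.1045885 ,  0.01616122, -0.99438426]]), 't': array([-0.21222423,  0.53220437,  1.23607123])}
{'fx': 357.31444727317256, 'fy': 357.31444727317256, 'cx': 321.2587601717125, 'cy': 197.65099995208405, 'k1': -0.08322569847622623, 'tool_from_camera': array([[ 7.99073689e-04, -9.44278622e-01, -3.29146238e-01,
         8.51056878e-02],
       [ 9.99999681e-01,  7.56197046e-04,  2.58282550e-04,
         5.59131528e-04],
       [ 5.00872176e-06, -3.29146339e-01,  9.44278925e-01,
        -1.42619811e-01],
       [ 0.00000000e+00,  0.00000000e+00,  0.00000000e+00,
         1.00000000e+00]])}
```

View pics/top0.png

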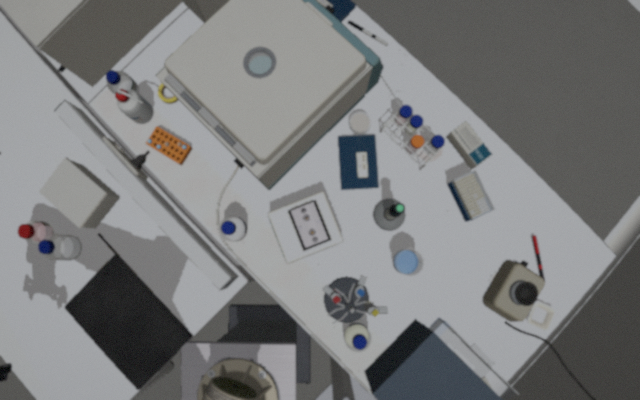

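View pics/scene0.png

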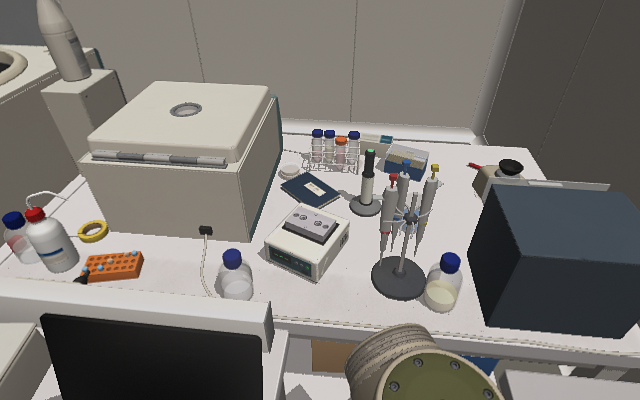

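Top view: heater with ringed wells near (308,226), probe with green head near (397,209) on its stand near (388,214), beaker (406,261), bottle (232,230), logbook (358,162). Scene view: heater (308,240), probe (368,165).

```bash
cat > h.py <<'E'
import numpy as np, cv2
from workcell import env, eyes
from scipy.spatial.transform import Rotation as Ro
def ray(n,u,v,st=None):
    c=eyes.calibration(n); x=np.array([(u-c['cx'])/c['fx'],(v-c['cy'])/c['fy']]); s=x.copy()
    for _ in range(20): s=x/(1+c['k1']*(s@s))
    d=np.r_[s,1]
    if n=='wrist':
        q=st['orientation'];R=Ro.from_quat(np.r_[q[1:],q[0]]).as_matrix();T=c['tool_from_camera']
        return R@T[:3,3]+st['tcp_pos'],R@T[:3,:3]@d
    R=np.array(c['R']);return -R.T@c['t'],R.T@d
def onz(n,u,v,z,st=None):
    o,d=ray(n,u,v,st); return o+d*(z-o[2])/d[2]
E
python3 - <<'E'
from h import *
a=np.load('top0.npz')['p'];b=np.load('scene0.npz')['p']
A=cv2.resize(a[180:270,265:425],None,fx=5,fy=5,interpolation=cv2.INTER_CUBIC)[:, :800]
B=cv2.resize(b[140:280,260:400],None,fx=4,fy=4,interpolation=cv2.INTER_CUBIC)
cv2.imwrite('pics/c1.png',A[:,:,::-1]);cv2.imwrite('pics/c2.png',B[:,:,::-1])
E
```

```text
(no output)
```

View pics/c1.png

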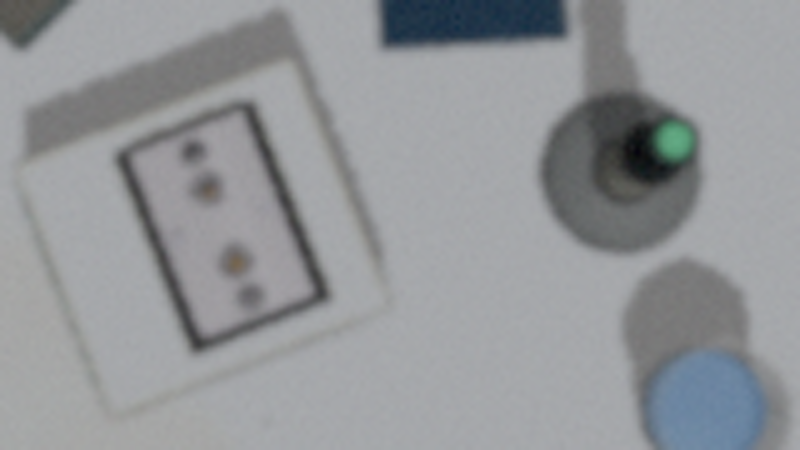

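View pics/c2.png

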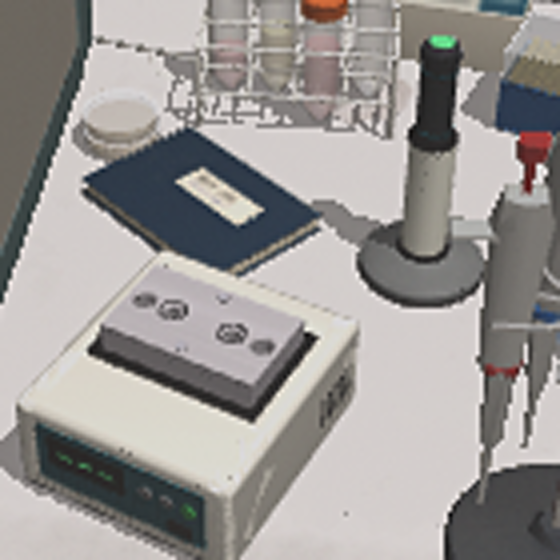

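Top crop: ringed wells at about (207,188) and (235,262), green head at (675,141), foot centre (621,173). Scene crop: wells (173,311) and (232,334), with the heater's teal front panel facing the robot side.

```bash
python3 - <<'E'
from h import *
np.set_printoptions(precision=4,suppress=True)
f=lambda x,y,k,ox,oy:((x+.5)/k-.5+ox,(y+.5)/k-.5+oy)
T=lambda x,y,z:onz('top',*f(x,y,5,265,180),z)
S=lambda x,y,z:onz('scene',*f(x,y,4,260,140),z)
for n,t,s,z in (("wA",(207,188),(173,311),.095),("wB",(235,262),(232,334),.095),("head",(675,141),(443,42),.185),("foot",(621,173),(421,264),.012)):
    print(n,T(*t,z),S(*s,z))
a,b=T(207,188,.095),T(235,262,.095);print(np.linalg.norm(a-b))
print("beaker",T(705,408,.088),"tubefar",T(194,152,.095),T(250,296,.095))
c=[T(*p,.076) for p in((22,168),(292,60),(386,308),(118,415))];print(c)
# green centroid
for n,k in(("top",'top0'),("scene",'scene0')):
    p=np.load(k+'.npz')['p'].astype(int);m=(p[:,:,1]>p[:,:,0]+40)&(p[:,:,1]>p[:,:,2]+15);y,x=np.nonzero(m);ok=(abs(x-(399 if n=='top' else 370))<12)&(abs(y-(208 if n=='top' else 150))<12);print(n,ok.sum(),onz(n,x[ok].mean(),y[ok].mean(),.185))
E
```

```text
wA [ 0.4872 -0.1914  0.095 ] [ 0.4877 -0.1921  0.095 ]
wB [ 0.4493 -0.2057  0.095 ] [ 0.4507 -0.2069  0.095 ]
head [ 0.502  -0.4167  0.185 ] [ 0.5029 -0.4181  0.185 ]
foot [ 0.5007 -0.4154  0.012 ] [ 0.4943 -0.4091  0.012 ]
0.040497907242331044
beaker [ 0.3738 -0.4459  0.088 ] tubefar [ 0.5058 -0.1848  0.095 ] [ 0.432  -0.2133  0.095 ]
[array([ 0.4994, -0.0941,  0.076 ]), array([ 0.5555, -0.2352,  0.076 ]), array([ 0.4261, -0.2833,  0.076 ]), array([ 0.3712, -0.1447,  0.076 ])]
top 43 [ 0.5022 -0.4164  0.185 ]
scene 18 [ 0.5035 -0.418   0.185 ]
```

```bash
python3 - <<'E'
from h import *
H={}
for n in('top','scene'):
    d=np.load(n+'0.npz')['d'];c=eyes.calibration(n)
    v,u=np.mgrid[:400,:640];K=np.array([[c['fx'],0,c['cx']],[0,c['fy'],c['cy']],[0,0,1]])
    s=cv2.undistortPoints(np.stack([u,v],-1).reshape(-1,1,2).astype(float),K,np.array([c['k1'],0,0,0])).reshape(-1,2)
    P=np.c_[s,np.ones(len(s))]*d.reshape(-1,1);P=P[d.ravel()>0];X=(P-c['t'])@np.array(c['R'])
    X=X[(X[:,0]>0)&(X[:,0]<.9)&(abs(X[:,1])<.7)]
    for i,j,z in zip((X[:,0]//.05).astype(int),(X[:,1]//.05).astype(int),X[:,2]):H[i,j]=max(H.get((i,j),0),z)
print('x\\y  '+' '.join(f'{j*5:4d}' for j in range(12,-14,-1)))
for i in range(17,0,-1):print(f'{i*5:3d}: ',' '.join(f'{H.get((i,j),-.01)*100:4.0f}' for j in range(12,-14,-1)))
E
```

```text
x\y    60   55   50   45   40   35   30   25   20   15   10    5    0   -5  -10  -15  -20  -25  -30  -35  -40  -45  -50  -55  -60  -65
 85:     1    1    1   32   32   13   13    5    2   23   27   28   27   28   28   28   27   27   28   27   23    1    1    1    1    0
 80:     1    1    1   11    1    9   16   20    2   23   28   28   28   27   28   28   27   28   28   28   23    1    1    1    1    1
 75:     1    1   11   11   11    1   16   21   21    1   27   28   28   28   28   28   28   28   27   26    4   12   12    1    1    6
 70:     1    1    1   11   11   11    9    4    4    4    1   27   27   28   28   28   28   27   26    4    8   12   12   11    6    6
 65:     1    1    1   10   11   11   11    8    6    4    4    1   27   27   28   28   27   26    2    2    2    8   12   12    8    6
 60:     1    1   10   11   11   11   11   11    1    3    1    1    7   27   27   28   26    1    2    2    2    1    8    8    1    8
 55:     1    1   11   11   11   11   11   11   11    1    1    1    2    1   24   24    1    8    2    2    2    1    1    1    8    8
 50:     1   
[... 646 characters left out ...]
    9    1    1    1
 25:     1    1    1    3    3    3    3    3   13   23   23    1    1    0    1    1    1   19   30   30   29    1    1    1    1    1
 20:     1    1    1    3    3    3    3    3    3   14   23   23    0   -1   -1    1    2    1   19   10    1    1   22   21   21    1
 15:     1    1    1    2    2    2    3    3    3    3   14   15    0    0    0    0    1    1   10   14    9   22   22   22   21   21
 10:     1    1   30   32    2    3    3    3    3    2    2    1   28   29    1    1    0    1    1   10   22   22   22   22   22   22
  5:     1    1    1   31    1    2    3    3    3    2    1    3   31   31   29    1    1   -1    1   22   22   22   22   22   22   22
```

```bash
python3 -m jog '[0,0,0.75,0,0,0,1, 0,0,0.75,0,0,0,1, 0,0,0.75,0,0,0,1, 0,0,0.75,0,0,0,1, 1,-0.3,0.75,0,0,0,1, 1,-0.3,0.75,0,0,0,1, 1,-0.3,0.75,0,0,0,1, 1,-0.3,0.75,0,0,0,1, 1,-0.3,0.75,0,0,0,1, 1,-0.3,0.75,0,0,0,1]'
python3 -m jog '[0.87,-1,0,0,0,0,1, 0.87,-1,0,0,0,0,1, 0.87,-1,0,0,0,0,1, 0.87,-1,0,0,0,0,1, 0.87,-1,0,0,0,0,1, 0.87,-1,0,0,0,0,1, 0.87,-1,0,0,0,0,1, 0.87,-1,0,0,0,0,1]'
```

```text
clock: 0.93
tcp_pos: [0.3343, 0.4982, 0.3794]
orientation: [0.001, 0.115, 0.993, -0.001]
wrist_force: [-0.6, 0.3, -1.1]
finger_gap: 0.0854
grip_force: 0.0
clock: 1.6
tcp_pos: [0.5039, 0.2977, 0.3802]
orientation: [-0.0, 0.114, 0.993, -0.001]
wrist_force: [-0.2, 0.6, 0.3]
finger_gap: 0.085
grip_force: 0.0
```

```bash
python3 -m jog '[0,-1,0,0,0,0,1, 0,-1,0,0,0,0,1, 0,-1,0,0,0,0,1, 0,-1,0,0,0,0,1, 0,-1,0,0,0,0,1, 0,-1,0,0,0,0,1]'
python3 -m jog '[0,-1,0,0,0,0,1, 0,-1,0,0,0,0,1, 0,-1,0,0,0,0,1, 0,-1,0,0,0,0,1, 0,-1,0,0,0,0,1, 0,-1,0,0,0,0,1]'
python3 -m jog '[0,-1,0,0,0,0,1, 0,-1,0,0,0,0,1, 0,-1,0,0,0,0,1, 0,-1,0,0,0,0,1, 0,-1,0,0,0,0,1, 0,-1,0,0,0,0,1, 0,-1,0,0,0,0,1]'
python3 - <<'E'
from h import *
for i in range(3): print(env.get_state()['tcp_pos']); p,d=eyes.read_camera('wrist')
np.savez('w1.npz',p=p,d=d);cv2.imwrite('pics/w1.png',p[:,:,::-1]);print(env.get_state()['orientation'])
E
```

```text
clock: 2.1
tcp_pos: [0.501, 0.0971, 0.3814]
orientation: [-0.0, 0.114, 0.993, -0.001]
wrist_force: [0.8, 0.3, -0.1]
finger_gap: 0.0853
grip_force: 0.0
clock: 2.6
tcp_pos: [0.5018, -0.1029, 0.3804]
orientation: [-0.0, 0.114, 0.993, -0.001]
wrist_force: [0.5, 1.1, -0.1]
finger_gap: 0.0856
grip_force: 0.0
clock: 3.18
tcp_pos: [0.5021, -0.2993, 0.38]
orientation: [-0.001, 0.112, 0.994, 0.001]
wrist_force: [-0.8, -0.1, 0.1]
finger_gap: 0.0855
grip_force: 0.0
[ 0.5021314  -0.29933302  0.38004005]
[ 0.5021288  -0.29813093  0.38067675]
[ 0.50215786 -0.29749704  0.38117569]
[-1.42789302e-05  1.10593809e-01  9.93865612e-01  3.92825619e-04]
```

View pics/w1.png

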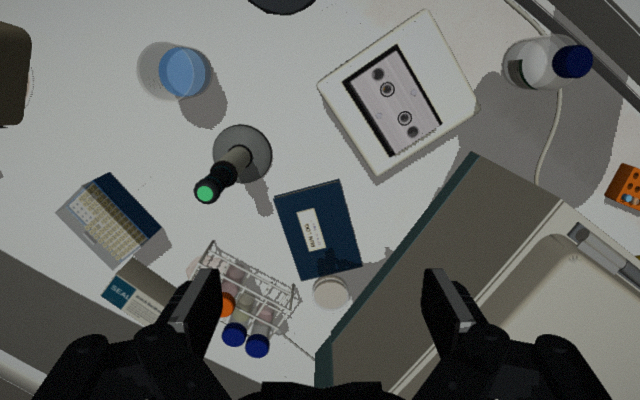

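Wrist view: green head (206,193), wells at (387,89) and (405,118), centrifuge lower right.

```bash
python3 - <<'E'
from h import *
np.set_printoptions(precision=4,suppress=True)
st=env.get_state();p=np.load('w1.npz')['p']
q=p.astype(int);m=((q[:,:,1]>q[:,:,0]+40)&(q[:,:,1]>q[:,:,2]+15)).astype(np.uint8)
y,x=np.nonzero(m);k=(abs(x-206)<16)&(abs(y-193)<16);print(k.sum(),x[k].mean(),y[k].mean(),onz('wrist',x[k].mean(),y[k].mean(),.185,st))
g=cv2.cvtColor(p,cv2.COLOR_RGB2GRAY)
W=[]
for c in((387,89),(405,118)):
    r=g[c[1]-12:c[1]+13,c[0]-12:c[0]+13];b=(r<np.percentile(r,30)).astype(np.uint8)
    b=(r<100).astype(np.uint8);n,l,s,ce=cv2.connectedComponentsWithStats(b)
    print(s[1:,4],ce[1:])
    cs,_=cv2.findContours(b,cv2.RETR_EXTERNAL,cv2.CHAIN_APPROX_NONE);cc=min(cs,key=lambda h:np.hypot(*(h.reshape(-1,2).mean(0)-12))if len(h)>12 else 99)
    (ex,ey),ax,_=cv2.fitEllipse(cc);u,v=ex+c[0]-12,ey+c[1]-12;w=onz('wrist',u,v,.095,st);W.append(w);print(u,v,ax,w)
print(np.linalg.norm(W[0]-W[1]),W[0]-W[1])
E
```

```text
201 204.53731343283582 193.08457711442787 [ 0.504  -0.4176  0.185 ]
[ 21 133] [[ 3.0476  0.9048]
 [11.7444 11.8872]]
386.887188911438 89.08433628082275 (14.029051780700684, 14.69519329071045) [ 0.4517 -0.2069  0.095 ]
[125  39] [[11.472  11.648 ]
 [19.7436 22.4359]]
404.4335536956787 117.91310405731201 (13.323057174682617, 14.578675270080566) [ 0.4889 -0.1919  0.095 ]
0.04013081164841534 [-0.0372 -0.015   0.    ]
```

```bash
python3 -m jog '[0.005,-0.6,0,0,0,0,1, 0.005,-0.6,0,0,0,0,1, 0.005,-0.6,0,0,0,0,1, 0.005,-0.6,0,0,0,0,1, 0.005,-0.6,-0.8,0,0,0,1, 0.005,-0.6,-0.8,0,0,0,1, 0.005,-0.6,-0.8,0,0,0,1, 0.005,-0.6,-0.8,0,0,0,1, 0.005,-0.6,-0.8,0,0,0,1, 0.005,-0.6,-0.8,0,0,0,1]'
python3 - <<'E'
from h import *
np.set_printoptions(precision=4,suppress=True)
for i in range(4): st=env.get_state();print(st['tcp_pos'],st['orientation']); p,d=eyes.read_camera('wrist')
q=p.astype(int);m=(q[:,:,1]>q[:,:,0]+40)&(q[:,:,1]>q[:,:,2]+15)
y,x=np.nonzero(m);print(m.sum(),x.min(),x.max(),y.min(),y.max(),onz('wrist',x.mean(),y.mean(),.185,st))
E
```

```text
clock: 4.17
tcp_pos: [0.5022, -0.4163, 0.2203]
orientation: [-0.002, 0.111, 0.994, 0.002]
wrist_force: [-0.4, -0.3, 1.1]
finger_gap: 0.0855
grip_force: 0.0
[ 0.5022 -0.4163  0.2203] [-0.0018  0.1107  0.9939  0.0017]
[ 0.5036 -0.4182  0.2233] [ 0.0005  0.1108  0.9938 -0.0003]
[ 0.5043 -0.4195  0.225 ] [ 0.002   0.111   0.9938 -0.0015]
[ 0.5046 -0.4201  0.2257] [ 0.0026  0.1112  0.9938 -0.0021]
611 310 339 218 243 [ 0.5037 -0.4175  0.185 ]
```

```bash
python3 -m jog '[0,0.01,-0.48,0,0,0,1, 0,0.01,-0.48,0,0,0,1, 0,0.01,-0.48,0,0,0,1, 0,0.01,-0.48,0,0,0,1, 0,0.01,-0.48,0,0,0,1, 0,0.01,-0.48,0,0,0,1, 0,0.01,-0.48,0,0,0,1]'
python3 - <<'E'
from h import *
np.set_printoptions(precision=4,suppress=True)
for i in range(4): st=env.get_state();print(st['tcp_pos'],st['orientation'],st['wrist_force']); p,d=eyes.read_camera('wrist')
E
```

```text
clock: 4.95
tcp_pos: [0.5042, -0.419, 0.1287]
orientation: [0.002, 0.112, 0.994, -0.002]
wrist_force: [-0.3, -0.4, 0.7]
finger_gap: 0.0852
grip_force: 0.0
[ 0.5042 -0.419   0.1287] [ 0.0022  0.1117  0.9937 -0.0018] [-0.321  -0.3741  0.7047]
[ 0.504  -0.4188  0.1283] [ 0.002   0.1117  0.9937 -0.0016] [ 0.1514  0.3594 -0.6125]
[ 0.5037 -0.4185  0.1278] [ 0.0016  0.1117  0.9937 -0.0013] [-0.3403  0.2128  0.7328]
[ 0.5034 -0.4182  0.1273] [ 0.0013  0.1117  0.9937 -0.001 ] [ 0.2907  0.1502 -1.0716]
```

```bash
python3 -m jog '[0,0,0,0,0,0,-1, 0,0,0,0,0,0,-1, 0,0,0,0,0,0,-1, 0,0,0,0,0,0,-1, 0,0,0,0,0,0,-1, 0,0,0,0,0,0,-1, 0,0,0,0,0,0,-1, 0,0,0,0,0,0,-1, 0,0,0,0,0,0,-1]' 80
python3 -m jog '[0,0,0,0,0,0,-1, 0,0,0.25,0,0,0,-1, 0,0,0.25,0,0,0,-1, 0,0,0.25,0,0,0,-1, 0,0,0.25,0,0,0,-1]'
```

```text
clock: 5.9
tcp_pos: [0.5027, -0.4174, 0.1255]
orientation: [0.0, 0.112, 0.994, -0.0]
wrist_force: [0.4, -0.9, 0.8]
finger_gap: 0.0224
grip_force: 78.2
clock: 6.32
tcp_pos: [0.5026, -0.4172, 0.175]
orientation: [0.0, 0.112, 0.994, 0.0]
wrist_force: [0.1, 0.1, -0.7]
finger_gap: 0.0222
grip_force: 81.0
```

```bash
python3 -m jog '[0,0,0.4,0,0,0,-1, 0,0,0.4,0,0,0,-1, 0,0,0.4,0,0,0,-1, 0,0,0.4,0,0,0,-1, -0.26,0.8,0.4,0,0,0,-1, -0.26,0.8,0.4,0,0,0,-1, -0.26,0.8,0.4,0,0,0,-1, -0.26,0.8,0.4,0,0,0,-1, -0.26,0.8,0.4,0,0,0,-1, -0.26,0.8,0.4,0,0,0,-1]'
python3 - <<'E'
from h import *
np.set_printoptions(precision=4,suppress=True)
for i in range(4): st=env.get_state();print(st['tcp_pos'],st['orientation'],st['finger_gap']); p,d=eyes.read_camera('wrist')
np.savez('w2.npz',p=p,d=d,**st);cv2.imwrite('pics/w2.png',p[:,:,::-1])
E
```

```text
clock: 7.15
tcp_pos: [0.4487, -0.254, 0.253]
orientation: [-0.002, 0.11, 0.994, 0.001]
wrist_force: [1.1, -0.4, -1.6]
finger_gap: 0.0223
grip_force: 81.7
[ 0.4487 -0.254   0.253 ] [-0.002   0.1103  0.9939  0.0014] 0.022278912311625144
[ 0.4498 -0.2559  0.2535] [-0.0012  0.1109  0.9938  0.0007] 0.02239672715023537
[ 0.4504 -0.2571  0.2539] [-0.0007  0.1114  0.9938  0.0004] 0.022229977192098977
[ 0.4507 -0.2578  0.2541] [-0.0005  0.1118  0.9937  0.0003] 0.022375869814498114
```

View pics/w2.png

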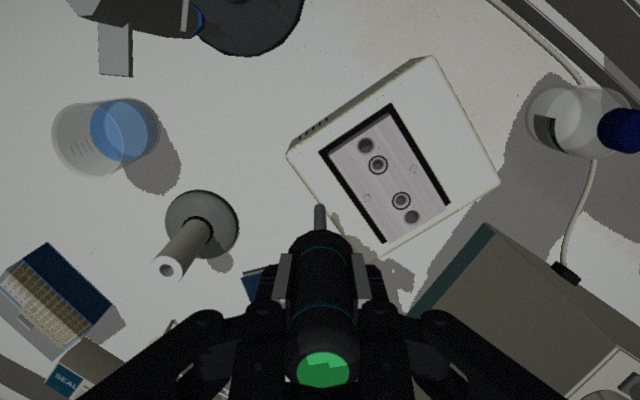

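Probe held upright: tip (320,207), green head (322,372); wells at (378,165) and (401,200).

```bash
cat >> h.py <<'E'
def wells(p,st,guess):
    g=cv2.cvtColor(p,cv2.COLOR_RGB2GRAY);out=[]
    for c in guess:
        r=g[c[1]-13:c[1]+14,c[0]-13:c[0]+14];b=(r<95).astype(np.uint8)
        cs,_=cv2.findContours(b,cv2.RETR_EXTERNAL,cv2.CHAIN_APPROX_NONE)
        cc=min(cs,key=lambda h:np.hypot(*(h.reshape(-1,2).mean(0)-13))if len(h)>12 else 99)
        (ex,ey),ax,_=cv2.fitEllipse(cc);u,v=ex+c[0]-13,ey+c[1]-13;w=onz('wrist',u,v,.095,st);out.append(w);print('well',u,v,ax,w)
    return out
E
python3 - <<'E'
from h import *
np.set_printoptions(precision=4,suppress=True)
f=np.load('w2.npz');st={k:f[k] for k in f.files};p=f['p']
W=wells(p,st,[(378,165),(401,200)])
zt=st['tcp_pos'][2]-.1005
# tip: rows of stem
g=cv2.cvtColor(p,cv2.COLOR_RGB2GRAY).astype(int)
for v in range(200,236,3): print(v,g[v,310:334])
q=p.astype(int);m=(q[:,:,1]>q[:,:,0]+40)&(q[:,:,1]>q[:,:,2]+15);y,x=np.nonzero(m)
print('head',x.mean(),y.mean(),onz('wrist',x.mean(),y.mean(),zt+.16,st))
print('tip',onz('wrist',320,206,zt,st), onz('wrist',320,204.5,zt,st),st['tcp_pos'])
E
```

```text
well 377.7700881958008 164.55302810668945 (18.262338638305664, 19.069028854370117) [ 0.4515 -0.2069  0.095 ]
well 400.93551445007324 200.39331722259521 (16.957427978515625, 18.38369369506836) [ 0.4887 -0.1921  0.095 ]
200 [165 166 165 160 164 157 140 112 134 147 156 158 164 164 160 161 166 163
 163 163 164 164 164 163]
203 [162 162 163 162 165 161 164 151 105  87  96 127 139 160 164 163 162 164
 164 167 164 164 166 164]
206 [161 160 163 160 128  68  49  52  56  55  52  51  43  48  96 159 163 165
 162 165 163 162 164 160]
209 [162 164 163 146  80  50  54  63  55  61  54  51  44  47  48  94 154 161
 163 164 164 163 161 163]
212 [163 165 165 149  75  48  54  55  59  56  51  47  49  44  39  63 124 139
 150 156 160 163 150 122]
215 [165 167 166 148  74  54  50  55  55  55  56  49  47  46  42  79 129 123
 111 135 136 113 107 105]
218 [163 161 165 150  73  53  57  59  58  57  53  55  47  49  42  74 135 167
 165 140  96  91  95  95]
221 [164 163 163 147  63  46  56  55  56  59  57  54  50  44  42  56 115 166
 163 164 162 144 105  86]
224 [163 162 165 149  59  48  55  60  58  54  55  50  49  41  46  48 100 163
 166 167 160 164 161 146]
227 [166 163 162 143  63  47  57  55  58  55  60  53  45  48  45  37  89 162
 165 168 163 162 167 161]
230 [ 96  94  74  56  27  23  22  16  15  11   6  18   0  12   8   4  21  52
  64  93 134 165 164 165]
233 [15 16 19 13 16 14 11 13 14 17 13 17 16 18 15  7 12 12 13 17  5  1  7 14]
head 322.47127937336813 369.84138381201046 [ 0.4502 -0.2567  0.3136]
tip [ 0.4565 -0.2593  0.1536] [ 0.4553 -0.2591  0.1536] [ 0.4507 -0.2578  0.2541]
```

```bash
python3 - <<'E'
from h import *
np.set_printoptions(precision=4,suppress=True)
p,d=eyes.read_camera('scene');st=env.get_state();print(st['tcp_pos'],st['orientation'])
np.savez('s3.npz',p=p,d=d,**st)
c=eyes.calibration('scene');X=c['R']@(st['tcp_pos']-[0,0,.05])+c['t'];u,v=int(c['fx']*X[0]/X[2]+c['cx']),int(c['fy']*X[1]/X[2]+c['cy']);print(u,v)
cv2.imwrite('pics/s3.png',cv2.resize(p[v-60:v+60,u-60:u+60,::-1],None,fx=5,fy=5,interpolation=cv2.INTER_CUBIC))
E
```

```text
[ 0.4509 -0.2583  0.2545] [-0.0003  0.1122  0.9937  0.0002]
335 176
```

View pics/s3.png

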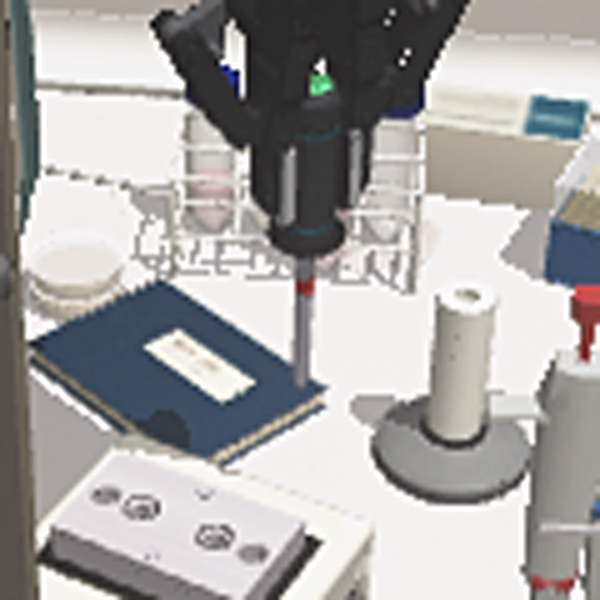

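The probe hangs tilted in the scene view: head (320,85), tip (300,387), red band (305,286).

```bash
python3 - <<'E'
from h import *
np.set_printoptions(precision=4,suppress=True)
f=np.load('s3.npz');p=f['p'].astype(int)
fr=lambda x,y:((x+.5)/5-.5+275,(y+.5)/5-.5+116)
zt=f['tcp_pos'][2]-.1005
for n,a,z in(('head',(320,83),zt+.16),('guard',(301,252),zt+.085),('band',(304.5,286),zt+.06),('tip',(301,388),zt)): print(n,onz('scene',*fr(*a),z))
# axis plane from two scene pts; column fit of stem
g=cv2.cvtColor(f['p'],cv2.COLOR_RGB2GRAY).astype(int)
for v in range(168,196,3): print(v,g[v,326:346])
for z in(.3136,.1536):
    c=eyes.calibration('scene');X=c['R']@np.array([.451,-.258,z])+c['t'];print('vertical proj',c['fx']*X[0]/X[2]+c['cx'],c['fy']*X[1]/X[2]+c['cy'])
E
```

```text
head [ 0.449  -0.2599  0.314 ]
guard [ 0.445  -0.2491  0.239 ]
band [ 0.4517 -0.2577  0.214 ]
tip [ 0.4549 -0.2605  0.154 ]
168 [247 247 173 175 163 178 166 174 113 107 108  96 186 192 190 172 128 223
 234 235]
171 [166 167 169 170 171 169 171 180  91 103 102  83 180 175 176 163 160 247
 245 244]
174 [241 241 241 241 241 241 243 254  78  75  88 124 251 243 242 242 242 242
 242 242]
177 [241 241 241 241 241 242 245 219  95 122 133 187 246 242 241 241 241 241
 241 241]
180 [241 241 241 241 241 242 245 220  97 124 131 229 245 242 241 241 241 241
 241 241]
183 [248 246 244 242 241 242 246 219 102 127 130 219 245 242 241 241 241 241
 241 241]
186 [ 75  71  70 145 232 248 252 179 105 130 125 251 243 241 241 241 241 241
 241 241]
189 [ 77  77  77  77  77  74  73  89 114 133 127 251 244 242 241 241 241 241
 241 241]
192 [ 78  76  77  78  79  78  78  77 118 138  85  78 167 230 245 243 242 241
 241 241]
195 [ 78  78  79  79  78  79  81  79  80  77  83 108 197 220 248 243 242 242
 244 245]
vertical proj 337.2417628834563 132.25770484144047
vertical proj 335.08187746347 194.59231042788238
```

```bash
python3 -m jog '[0,0.02,0,0.0015,0.006,0,-1, 0,0.06,0,0.003,0.013,0,-1, 0,0.11,0,0.003,0.013,0,-1, 0,0.16,0,0.003,0.013,0,-1, 0,0.2,0,0.003,0.013,0,-1, 0,0.235,0,0.003,0.013,0,-1, -0.005,0.25,0,0.003,0.013,0,-1, -0.005,0.25,-0.03,0.003,0.013,0,-1, -0.005,0.25,-0.08,0.003,0.013,0,-1, -0.005,0.25,-0.13,0.003,0.013,0,-1, -0.005,0.25,-0.15,0.003,0.013,0,-1, -0.005,0.25,-0.15,0.003,0.013,0,-1]'
python3 - <<'E'
from h import *
np.set_printoptions(precision=4,suppress=True)
for i in range(5): st=env.get_state();print(st['tcp_pos'],st['orientation']); p,d=eyes.read_camera('wrist')
np.savez('w4.npz',p=p,d=d,**st);cv2.imwrite('pics/w4.png',cv2.resize(p[60:260,220:420,::-1],None,fx=3,fy=3,interpolation=cv2.INTER_CUBIC))
st=env.get_state();p,d=eyes.read_camera('scene');np.savez('s4.npz',p=p,d=d,**st)
c=eyes.calibration('scene');X=c['R']@(st['tcp_pos']-[0,0,.05])+c['t'];u,v=int(c['fx']*X[0]/X[2]+c['cx']),int(c['fy']*X[1]/X[2]+c['cy']);print(u,v)
cv2.imwrite('pics/s4.png',cv2.resize(p[v-60:v+60,u-60:u+60,::-1],None,fx=5,fy=5,interpolation=cv2.INTER_CUBIC))
E
```

```text
clock: 8.4
tcp_pos: [0.4486, -0.207, 0.2233]
orientation: [-0.022, 0.112, 0.993, 0.003]
wrist_force: [-0.5, -0.4, -1.0]
finger_gap: 0.0223
grip_force: 81.6
[ 0.4486 -0.207   0.2233] [-0.0223  0.1119  0.9935  0.0032]
[ 0.449  -0.2072  0.2242] [-0.0218  0.1119  0.9935  0.0029]
[ 0.4493 -0.2074  0.2248] [-0.0213  0.1119  0.9935  0.0027]
[ 0.4496 -0.2075  0.2252] [-0.0209  0.1119  0.9935  0.0025]
[ 0.4498 -0.2076  0.2255] [-0.0207  0.1118  0.9935  0.0024]
318 195
```

View pics/w4.png

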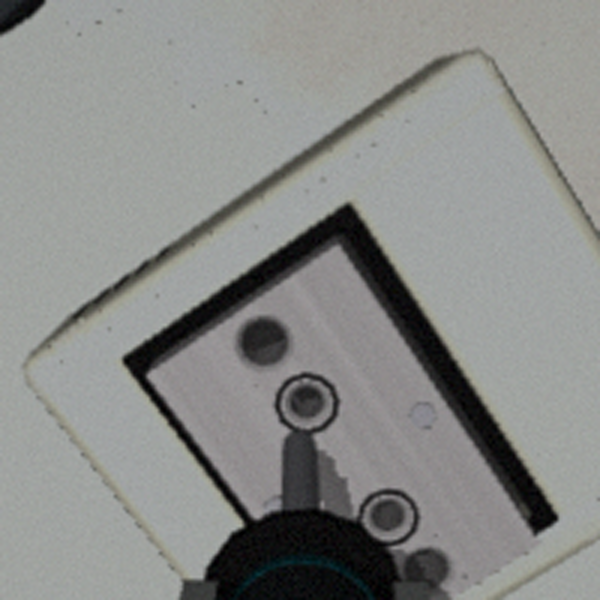

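View pics/s4.png

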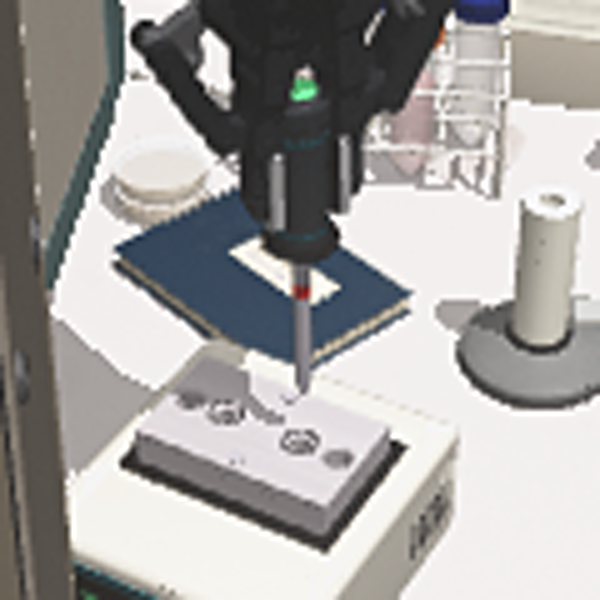

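The probe is now near vertical. Wrist crop: the well's hole is centred near (306,402) and the tip ends near (300,430).

```bash
cat >> h.py <<'E'
def rep(p,st,u0,guess,L=.1005):
    wells(p,st,guess); zt=st['tcp_pos'][2]-L
    g=cv2.GaussianBlur(cv2.cvtColor(p,cv2.COLOR_RGB2GRAY),(3,3),0).astype(int)
    for v in range(guess[0][1]+2,guess[0][1]+40,2): print(v,g[v,u0-11:u0+13])
    q=p.astype(int);m=(q[:,:,1]>q[:,:,0]+40)&(q[:,:,1]>q[:,:,2]+15);y,x=np.nonzero(m)
    print('head',x.mean(),y.mean(),onz('wrist',x.mean(),y.mean(),zt+.16,st),'tcp',st['tcp_pos'])
E
python3 - <<'E'
from h import *
np.set_printoptions(precision=4,suppress=True,linewidth=150)
f=np.load('w4.npz');st={k:f[k] for k in f.files};p=f['p']
rep(p,st,320,[(322,194)])
for v in (202,203,204): print('tip',onz('wrist',320,v,st['tcp_pos'][2]-.1005,st))
s=np.load('s4.npz');fr=lambda x,y:((x+.5)/5-.5+258,(y+.5)/5-.5+135);zt=s['tcp_pos'][2]-.1005
print('scene head',onz('scene',*fr(304,84),zt+.16),'tip',onz('scene',*fr(303,394),zt),'well',onz('scene',*fr(300,441),.095))
E
```

```text
well 321.67361068725586 195.1652545928955 (19.815820693969727, 23.231597900390625) [ 0.4524 -0.2072  0.095 ]
196 [150 141 106  66  75 109 115  94  67  51  51  56  60  63  62  59  61  73  95 116 123  99  66  80]
198 [150 149 137 102  70  81 111 118 108  95  81  72  69  69  70  78  95 114 126 127 109  76  64  95]
200 [150 151 148 128  88  61  67  93 114 122 121 118 115 115 119 126 132 129 111  82  61  71 105 133]
202 [148 149 150 148 142 127 102  74  64  74  88 101 108 113 107  92  81  71  62  71 101 129 142 145]
204 [147 148 148 149 149 145 127  97  69  53  51  53  51  49  54  73  96 112 123 133 142 146 147 148]
206 [147 149 149 148 139 114  80  61  58  58  58  56  53  51  60  90 127 145 145 142 142 143 144 145]
208 [144 145 147 146 131  95  64  56  58  59  59  56  52  49  49  66 102 135 146 145 143 144 144 144]
210 [143 144 144 143 122  83  57  54  57  57  56  55  53  50  47  50  70  96 110 123 137 144 143 142]
212 [144 144 145 142 120  81  57  54  57  58  57  55  53  51  47  45  56  75  87  94 103 117 132 141]
214 [143 144 143 140 119  80  57  55  57  57  57  56  53  50  46  45  57 
[... 506 characters left out ...]
 50  66  82  89  90  90  88  86]
226 [130 126 122 116  93  64  54  58  59  58  57  57  56  51  47  44  48  67  87  91  89  89  89  88]
228 [131 136 136 128 102  69  54  56  58  57  55  55  51  47  44  41  48  78 104 100  90  91  91  90]
230 [111  91  77  66  49  31  24  25  24  21  18  19  18  17  14  10  13  27  41  46  51  63  76  85]
232 [27 17 11 11 12 10 10 10 11 12 13 13 13 12 12 13 11  9  8  6  8 13 21 33]
head 322.48210800260244 369.79765777488615 [ 0.4516 -0.207   0.285 ] tcp [ 0.4498 -0.2076  0.2255]
tip [ 0.4485 -0.2076  0.125 ]
tip [ 0.4492 -0.2078  0.125 ]
tip [ 0.45  -0.208  0.125]
scene head [ 0.4538 -0.212   0.2851] tip [ 0.4497 -0.2079  0.1251] well [ 0.4516 -0.2076  0.095 ]
```

```bash
python3 -m jog '[0.002,0.003,-0.02,0,0,0,-1, 0.002,0.003,-0.05,0,0,0,-1, 0.002,0.003,-0.08,0,0,0,-1, 0.002,0.003,-0.11,0,0,0,-1, 0.002,0.003,-0.13,0,0,0,-1, 0.002,0.003,-0.15,0,0,0,-1, 0.002,0.003,-0.17,0,0,0,-1, 0.002,0.003,-0.18,0,0,0,-1, 0.002,0.003,-0.18,0,0,0,-1, 0.002,0.003,-0.18,0,0,0,-1]'
```

```text
clock: 9.53
tcp_pos: [0.4501, -0.2067, 0.1893]
orientation: [-0.021, 0.112, 0.994, 0.002]
wrist_force: [-0.1, -0.9, -0.9]
finger_gap: 0.0224
grip_force: 81.6
```

```bash
python3 -m jog '[0,0,-0.01,0,0,0,-1, 0,0,-0.02,0,0,0,-1, 0,0,-0.03,0,0,0,-1, 0,0,-0.04,0,0,0,-1, 0,0,-0.04,0,0,0,-1, 0,0,-0.04,0,0,0,-1]'; python3 -m jog '[0,0,-0.01,0,0,0,-1, 0,0,-0.02,0,0,0,-1, 0,0,-0.03,0,0,0,-1,  0,0,-0.03,0,0,0,-1]'
```

```text
clock: 10.03
tcp_pos: [0.45, -0.2066, 0.1811]
orientation: [-0.021, 0.112, 0.994, 0.003]
wrist_force: [1.0, -0.1, -1.3]
finger_gap: 0.022
grip_force: 81.5
clock: 10.37
tcp_pos: [0.4499, -0.2065, 0.1749]
orientation: [-0.021, 0.112, 0.994, 0.003]
wrist_force: [0.8, 1.3, -2.4]
finger_gap: 0.0223
grip_force: 81.7
```

```bash
python3 -m jog '[0,0,-0.01,0,0,0,-1, 0,0,-0.02,0,0,0,-1, 0,0,-0.02,0,0,0,-1]'; python3 -m jog '[0,0,-0.01,0,0,0,-1, 0,0,-0.02,0,0,0,-1, 0,0,-0.02,0,0,0,-1]';python3 -m jog '[0,0,-0.01,0,0,0,-1, 0,0,-0.02,0,0,0,-1, 0,0,-0.02,0,0,0,-1]'
```

```text
clock: 10.62
tcp_pos: [0.4499, -0.2065, 0.171]
orientation: [-0.021, 0.112, 0.994, 0.003]
wrist_force: [0.5, 1.0, -2.4]
finger_gap: 0.022
grip_force: 81.8
clock: 10.87
tcp_pos: [0.4499, -0.2066, 0.1669]
orientation: [-0.021, 0.112, 0.994, 0.003]
wrist_force: [0.8, 1.5, -1.6]
finger_gap: 0.0224
grip_force: 81.8
clock: 11.12
tcp_pos: [0.4498, -0.2066, 0.1628]
orientation: [-0.021, 0.112, 0.994, 0.003]
wrist_force: [0.5, 1.3, -0.6]
finger_gap: 0.0219
grip_force: 81.8
```

```bash
python3 - <<'E'
from h import *
np.set_printoptions(precision=4,suppress=True)
st=env.get_state();p,d=eyes.read_camera('wrist');np.savez('w5.npz',p=p,d=d,**st)
s,_=eyes.read_camera('scene');np.savez('s5.npz',p=s)
c=eyes.calibration('scene');X=c['R']@(st['tcp_pos']-[0,0,.05])+c['t'];u,v=int(c['fx']*X[0]/X[2]+c['cx']),int(c['fy']*X[1]/X[2]+c['cy']);print(u,v,st['tcp_pos'],st['wrist_force'])
a=cv2.resize(p[130:330,220:420],(400,400),interpolation=2);b=cv2.resize(s[v-40:v+40,u-40:u+40],(400,400),interpolation=2)
cv2.imwrite('pics/x5.png',np.hstack([a,b])[:,:,::-1])
E
```

```text
317 217 [ 0.4498 -0.2066  0.1628] [ 0.5009  1.261  -0.6117]
```

View pics/x5.png

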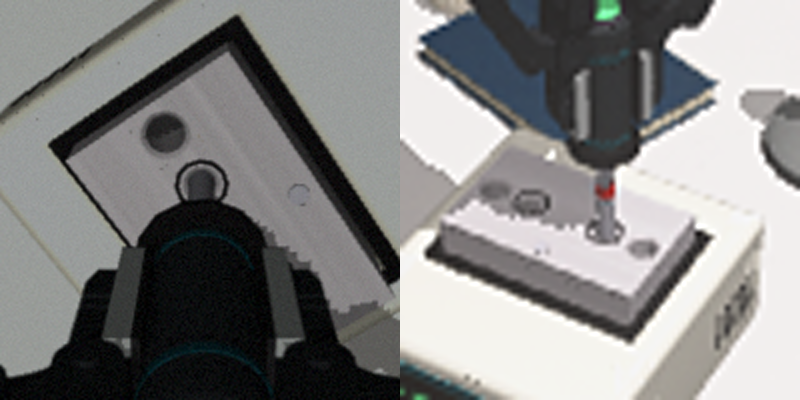

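The stem is in the well's ring in both views: wrist at (203,183), scene red band (605,190) and mouth (605,232).

```bash
cat >> h.py <<'E'
def band(s,xy,near):
    q=s.astype(int);m=(q[:,:,0]>q[:,:,1]+60)&(q[:,:,0]>q[:,:,2]+60);y,x=np.nonzero(m);k=(abs(x-near[0])<7)&(abs(y-near[1])<14);y,x=y[k],x[k]
    c=eyes.calibration('scene');zs=np.linspace(.08,.25,1701);X=np.c_[np.full_like(zs,xy[0]),np.full_like(zs,xy[1]),zs]@np.array(c['R']).T+c['t']
    vv=c['fy']*X[:,1]/X[:,2]+c['cy'];print('band px',x.mean(),y.mean(),len(y),'z',zs[np.argmin(abs(vv-y.mean()))],'mouth v',np.interp(.095,zs,vv))
E
python3 - <<'E'
from h import *
band(np.load('s5.npz')['p'],(.451,-.207),(317.5,214.5))
band(np.load('s4.npz')['p'],(.451,-.207),(318,193))
print(np.load('s4.npz')['tcp_pos'])
E
```

```text
band px 318.14285714285717 215.28571428571428 7 z 0.119 mouth v 223.04766635484293
band px 317.8 193.0 5 z 0.1834 mouth v 223.04766635484293
[ 0.44983941 -0.20759096  0.22563396]
```

```bash
for i in 1 2 3; do python3 -m jog '[0,0,-0.01,0,0,0,-1, 0,0,-0.01,0,0,0,-1]' | egrep 'tcp|wrist'; done
```

```text
tcp_pos: [0.4499, -0.2066, 0.1609]
wrist_force: [1.3, 1.0, -2.0]
tcp_pos: [0.4499, -0.2066, 0.1589]
wrist_force: [0.2, 2.2, -1.8]
tcp_pos: [0.4499, -0.2066, 0.1569]
wrist_force: [1.1, 0.6, -2.3]
```

```bash
for i in 1 2 3; do python3 -m jog '[0,0,-0.01,0,0,0,-1, 0,0,-0.01,0,0,0,-1]' | egrep 'tcp|wrist|gap'; done; python3 - <<'E'
from h import *
st=env.get_state();s,_=eyes.read_camera('scene');print(st['tcp_pos'],st['tau']);band(s,(.451,-.207),(318,221))
E
```

```text
tcp_pos: [0.4499, -0.2066, 0.1549]
wrist_force: [-0.3, 1.9, -2.6]
finger_gap: 0.0223
tcp_pos: [0.45, -0.2067, 0.1531]
wrist_force: [-0.7, 1.7, 0.3]
finger_gap: 0.0222
tcp_pos: [0.4505, -0.2069, 0.1525]
wrist_force: [-0.5, 2.8, 9.1]
finger_gap: 0.0221
[ 0.45052851 -0.20688704  0.15248319] [-1.20164976e+00 -3.70274019e+01  2.59806311e+01 -1.14388693e+00
 -7.36196414e-01  1.31721608e-02]
band px 317.8 218.4 5 z 0.1095 mouth v 223.04766635484293
```

```bash
python3 -m jog '[0,0,-0.003,0,0,0,-1, 0,0,-0.003,0,0,0,-1, 0,0,-0.003,0,0,0,-1]' | egrep 'tcp|wrist|gap'
```

```text
tcp_pos: [0.4506, -0.2069, 0.1524]
wrist_force: [-0.5, 3.9, 12.2]
finger_gap: 0.0224
```

```bash
python3 -m jog '[0,0,0.02,0,0,0,-1, 0,0,0.05,0,0,0,-1, 0,0,0.1,0,0,0,-1, 0,0,0.15,0,0,0,-1, 0,0,0.2,0,0,0,-1, 0,0,0.25,0,0,0,-1, 0,0,0.3,0,0,0,-1, 0,0,0.34,0,0,0,-1, 0,0,0.37,0,0,0,-1, 0,0,0.38,0,0,0,-1, 0,0,0.38,0,0,0,-1]'
python3 - <<'E'
from h import *
np.set_printoptions(precision=4,suppress=True)
d=np.load('top0.npz')['d'];c=eyes.calibration('top')
v,u=np.mgrid[:400,:640];K=np.array([[c['fx'],0,c['cx']],[0,c['fy'],c['cy']],[0,0,1]])
s=cv2.undistortPoints(np.stack([u,v],-1).reshape(-1,1,2).astype(float),K,np.array([c['k1'],0,0,0])).reshape(-1,2)
P=np.c_[s,np.ones(len(s))]*d.reshape(-1,1);P=P[d.ravel()>0];X=(P-c['t'])@np.array(c['R'])
X=X[(X[:,0]>.4)&(X[:,2]>.14)&(X[:,0]<.7)&(X[:,1]>-.36)]
r=X[:,:2]-[.4885,-.192];k=np.argsort(np.hypot(*r.T))[:400:40];print(X[k],np.hypot(*r[k].T))
st=env.get_state();p,_=eyes.read_camera('wrist');np.savez('w6.npz',p=p,**st)
W=wells(p,st,[(322,194)]) if 0 else None
print(st['tcp_pos'],st['orientation'],st['wrist_force'])
E
```

```text
clock: 13.43
tcp_pos: [0.4503, -0.207, 0.2274]
orientation: [-0.02, 0.112, 0.994, 0.002]
wrist_force: [0.6, 0.7, -2.2]
finger_gap: 0.0223
grip_force: 81.5
[[ 0.5805 -0.0988  0.2231]
 [ 0.5845 -0.1015  0.227 ]
 [ 0.5892 -0.106   0.1859]
 [ 0.5698 -0.0865  0.2177]
 [ 0.5842 -0.0972  0.2291]
 [ 0.6066 -0.1239  0.221 ]
 [ 0.5795 -0.088   0.2294]
 [ 0.6159 -0.1332  0.2217]
 [ 0.5871 -0.0898  0.2259]
 [ 0.5915 -0.0923  0.2278]] [0.131  0.1319 0.1324 0.1331 0.1347 0.1363 0.1382 0.1403 0.1421 0.1433]
[ 0.4503 -0.207   0.2274] [-0.0203  0.1117  0.9935  0.0021] [ 0.5799  0.7323 -2.1612]
```

```bash
python3 -m jog '[0.02,0.008,0,0,0,0,-1, 0.06,0.024,0,0,0,0,-1, 0.1,0.04,0,0,0,0,-1, 0.14,0.058,0,0,0,0,-1, 0.17,0.07,0,0,0,0,-1, 0.184,0.076,0,0,0,0,-1, 0.184,0.076,0,0,0,0,-1, 0.184,0.076,0,0,0,0,-1, 0.184,0.076,0,0,0,0,-1]'
python3 - <<'E'
from h import *
np.set_printoptions(precision=4,suppress=True,linewidth=150)
for i in range(3): st=env.get_state();print(st['tcp_pos'],st['orientation']);p,d=eyes.read_camera('wrist')
np.savez('w7.npz',p=p,d=d,**st)
rep(p,st,320,[(322,194)])
g=cv2.cvtColor(p,cv2.COLOR_RGB2GRAY).astype(int)
for v in range(180,200,2): print(v,g[v,306:340])
E
```

```text
clock: 14.23
tcp_pos: [0.4867, -0.1914, 0.2267]
orientation: [-0.021, 0.112, 0.994, 0.002]
wrist_force: [0.4, 0.5, -0.8]
finger_gap: 0.0224
grip_force: 81.5
[ 0.4867 -0.1914  0.2267] [-0.021   0.1116  0.9935  0.0025]
[ 0.4866 -0.1915  0.2267] [-0.0209  0.1117  0.9935  0.0024]
[ 0.4866 -0.1916  0.2268] [-0.0209  0.1118  0.9935  0.0024]
well 320.33945655822754 195.5650749206543 (19.853321075439453, 22.380292892456055) [ 0.4896 -0.1924  0.095 ]
196 [131  87  67  93 118 110  85  61  52  56  62  65  65  63  61  62  76 102 122 115  81  69 104 139]
198 [154 124  81  76 108 123 116 100  83  69  62  61  65  72  81  98 118 132 132 106  70  80 123 145]
200 [157 147 112  72  71 100 122 128 124 117 110 108 112 120 126 132 133 119  89  73  90 123 144 147]
202 [155 156 152 136 109  80  72  85 101 112 122 128 129 124 112  94  77  67  77 111 141 152 152 150]
204 [154 155 157 158 156 142 110  74  57  58  64  68  65  57  59  82 111 128 139 148 151 150 149 147]
206 [153 153 155 156 152 129  92  66  61  61  60  58  56  53  57  82 120 145 147 139 128 114 100  88]
208 [152 153 154 152 139 106  70  58  62  
[... 2077 characters left out ...]
151 151 151 135  72  36  81 129 116  94  64  44  44  39  41  39  55  76 112 127 118  70  45 110 154 154 150 145 147 149 148 151 150]
192 [154 156 155 143 106  31  78 140 106  76  60  47  35  37  34  40  40  41  46  63  93 125 130  64  50 114 148 151 146 148 149 148 146 150]
194 [159 152 154 138  74  48 109 127  95  64  48  56  52  58  52  61  67  64  61  61  86 119 131 114  32  88 148 152 150 149 147 146 146 144]
196 [159 156 157 139  69  45  97 131 112  92  49  49  58  64  69  62  64  59  55  66 109 128 126  72  50 115 149 147 145 149 155 148 146 146]
198 [155 155 158 159 141  64  62 120 127 115 107  81  56  59  64  64  65  74 101 127 138 142 129  49  69 139 148 149 150 150 147 150 152 149]
```

```bash
python3 - <<'E'
from h import *
np.set_printoptions(precision=4,suppress=True)
f=np.load('w7.npz');st={k:f[k] for k in f.files}
print(onz('wrist',320.5,194.4,.095,st),onz('wrist',319.8,203.2,st['tcp_pos'][2]-.1005,st)+[.0017,0,0])
E
```

```text
[ 0.4887 -0.192   0.095 ] [ 0.4878 -0.1919  0.1263]
```

```bash
python3 -m jog '[0.004,0,-0.02,0,0,0,-1, 0.004,0,-0.05,0,0,0,-1, 0.004,0,-0.08,0,0,0,-1, 0.004,0,-0.11,0,0,0,-1, 0.004,0,-0.13,0,0,0,-1, 0.004,0,-0.15,0,0,0,-1, 0.004,0,-0.17,0,0,0,-1, 0.004,0,-0.185,0,0,0,-1, 0.004,0,-0.195,0,0,0,-1, 0.004,0,-0.195,0,0,0,-1]' | egrep 'tcp|wrist'
for i in 1 2 3 4; do python3 -m jog '[0,0,-0.01,0,0,0,-1, 0,0,-0.01,0,0,0,-1]' | egrep 'tcp|wrist'; done
```

```text
tcp_pos: [0.4875, -0.1914, 0.1873]
wrist_force: [-0.4, 0.6, -1.0]
tcp_pos: [0.4877, -0.1915, 0.1856]
wrist_force: [0.3, 0.0, -1.3]
tcp_pos: [0.4876, -0.1915, 0.1835]
wrist_force: [0.8, 0.7, -1.0]
tcp_pos: [0.4875, -0.1915, 0.1814]
wrist_force: [0.7, 0.6, -0.9]
tcp_pos: [0.4875, -0.1914, 0.1794]
wrist_force: [0.1, -0.3, -1.1]
```

```bash
for i in 1 2 3 4 5 6; do python3 -m jog '[0,0,-0.01,0,0,0,-1, 0,0,-0.01,0,0,0,-1]' | egrep 'tcp|wrist'; done
```

```text
tcp_pos: [0.4875, -0.1914, 0.1774]
wrist_force: [0.7, 0.6, -0.1]
tcp_pos: [0.4876, -0.1914, 0.1754]
wrist_force: [-0.6, 1.0, -2.6]
tcp_pos: [0.4875, -0.1915, 0.1735]
wrist_force: [-0.3, -0.2, -2.0]
tcp_pos: [0.4872, -0.1915, 0.1714]
wrist_force: [-0.6, -1.3, -3.7]
tcp_pos: [0.4874, -0.1914, 0.1694]
wrist_force: [-0.6, 0.3, -2.2]
tcp_pos: [0.4876, -0.1914, 0.1672]
wrist_force: [-0.7, 0.2, -3.7]
```

```bash
for i in 1 2 3 4; do python3 -m jog '[0,0,-0.01,0,0,0,-1, 0,0,-0.02,0,0,0,-1, 0,0,-0.03,0,0,0,-1, 0,0,-0.03,0,0,0,-1]' | egrep 'tcp|wrist'; done
```

```text
tcp_pos: [0.4879, -0.1913, 0.1614]
wrist_force: [1.0, 0.0, -2.6]
tcp_pos: [0.4878, -0.1913, 0.1552]
wrist_force: [1.0, 1.0, -2.8]
tcp_pos: [0.4876, -0.1914, 0.1491]
wrist_force: [2.4, 1.3, -2.7]
tcp_pos: [0.4875, -0.1914, 0.143]
wrist_force: [2.6, 0.9, -3.4]
```

```bash
for i in 1 2 3; do python3 -m jog '[0,0,-0.01,0,0,0,-1, 0,0,-0.01,0,0,0,-1]' | egrep 'tcp|wrist'; done;  python3 -m jog '[0,0,-0.005,0,0,0,-1, 0,0,-0.005,0,0,0,-1]' | egrep 'tcp|wrist'
```

```text
tcp_pos: [0.4873, -0.1914, 0.1409]
wrist_force: [2.5, -1.0, -1.1]
tcp_pos: [0.4869, -0.1915, 0.139]
wrist_force: [1.0, -0.7, -3.5]
tcp_pos: [0.4872, -0.1914, 0.1372]
wrist_force: [0.5, -1.4, -2.9]
tcp_pos: [0.4874, -0.1915, 0.1364]
wrist_force: [1.7, 0.7, -3.0]
```

```bash
python3 -m jog '[0,0,-0.005,0,0,0,-1, 0,0,-0.005,0,0,0,-1]' | egrep 'tcp|wrist'
```

```text
tcp_pos: [0.4876, -0.1914, 0.1355]
wrist_force: [1.0, 1.0, -2.2]
```

```bash
for i in 1 2; do python3 -m jog '[0,0,-0.005,0,0,0,-1, 0,0,-0.005,0,0,0,-1]' | egrep 'tcp|wrist'; done
```

```text
tcp_pos: [0.4879, -0.1915, 0.135]
wrist_force: [1.1, -0.0, 2.8]
tcp_pos: [0.488, -0.1916, 0.1347]
wrist_force: [-0.5, 1.1, 6.9]
```

```bash
python3 -m jog '[0,0,-0.003,0,0,0,-1, 0,0,-0.003,0,0,0,-1, 0,0,-0.003,0,0,0,-1, 0,0,-0.003,0,0,0,-1]' | egrep 'tcp|wrist'; python3 - <<'E'
from h import *
st=env.get_state();s,_=eyes.read_camera('scene');print(st['tcp_pos'],st['wrist_force'],st['orientation'])
band(s,(.4885,-.192),(302,214))
E
```

```text
tcp_pos: [0.4881, -0.1916, 0.1346]
wrist_force: [-1.3, 1.1, 9.3]
[ 0.48807602 -0.19161436  0.13461201] [-1.25881528  1.09983691  9.25907831] [-0.0199326   0.11157589  0.99355369  0.00213906]
band px 303.0 218.0 3 z 0.0925 mouth v 217.2244822715644
```

```bash
python3 -m jog '[0,0,-0.002,0,0,0,-1, 0,0,-0.002,0,0,0,-1, 0,0,-0.002,0,0,0,-1, 0,0,-0.002,0,0,0,-1, 0,0,-0.002,0,0,0,-1]' | egrep 'tcp|wrist'; python3 -m jog '[0,0,0.004,0,0,0,-1, 0,0,0.006,0,0,0,-1, 0,0,0.006,0,0,0,-1]' | egrep 'tcp|wrist'
```

```text
tcp_pos: [0.4881, -0.1917, 0.1345]
wrist_force: [-1.8, 2.2, 12.2]
tcp_pos: [0.488, -0.1916, 0.1347]
wrist_force: [-0.8, 1.1, 7.5]
```

```bash
python3 -m jog '[0,0,0.004,0,0,0,-1, 0,0,0.004,0,0,0,0.6, 0,0,0.004,0,0,0,0.6, 0,0,0.004,0,0,0,0.6, 0,0,0.004,0,0,0,0.6, 0,0,0.004,0,0,0,0.6, 0,0,0.004,0,0,0,0.6, 0,0,0.004,0,0,0,0.6]'; python3 -m jog '[0,0,0.05,0,0,0,0.6, 0,0,0.15,0,0,0,0.6, 0,0,0.3,0,0,0,0.6, 0,0,0.5,0,0,0,0.6, 0,0,0.7,0,0,0,0.6, 0,0,0.7,0,0,0,0.6, 0,0,0.7,0,0,0,0.6, 0,0,0.7,0,0,0,0.6]'
python3 - <<'E'
from h import *
np.set_printoptions(precision=4,suppress=True)
for i in range(3): st=env.get_state();s,_=eyes.read_camera('scene')
band(s,(.4885,-.192),(303,218))
p,d=eyes.read_camera('wrist');t,_=eyes.read_camera('top');np.savez('w9.npz',p=p,**st)
for n,im in(('wrist',p),('scene',s),('top',t)):
    q=im.astype(int);m=(q[:,:,1]>q[:,:,0]+40)&(q[:,:,1]>q[:,:,2]+15)
    k,l,S,C=cv2.connectedComponentsWithStats(m.astype(np.uint8))
    for i in range(1,k):
        w=onz(n,*C[i],.195,st)
        if abs(w[0]-.4885)<.06 and abs(w[1]+.192)<.06: print(n,S[i,4],C[i],w)
E
```

```text
clock: 21.1
tcp_pos: [0.4876, -0.1915, 0.1346]
orientation: [-0.021, 0.112, 0.994, 0.002]
wrist_force: [0.1, -0.1, 0.4]
finger_gap: 0.0683
grip_force: 0.0
clock: 21.77
tcp_pos: [0.4877, -0.1915, 0.2753]
orientation: [-0.02, 0.112, 0.994, 0.002]
wrist_force: [-1.0, 0.1, -0.8]
finger_gap: 0.0685
grip_force: 0.0
band px 303.25 217.75 4 z 0.0933 mouth v 217.2244822715644
wrist 450 [320.4778 216.6911] [ 0.489  -0.1914  0.195 ]
scene 31 [301.1935 183.0645] [ 0.4889 -0.1918  0.195 ]
```

```bash
python3 -c "
from workcell import env
print(env.hand_in())"
```

```text
the job is handed in; nothing more can be done
None
```

The probe is seated upright in the full-depth well (the one at about x 0.489, y -0.192) and the job is handed in at about 22 s; no verdict came back. The other well bottomed 18 mm sooner. The probe was pressed home at about 12 N on the wrist reading, and the block's top face cuts the red band. I never felt the sprung grip's false stop in either well.

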